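# Make up a printing kit and a mounting kit for the craft workshop

## Robot

A 7-joint arm with a two-finger parallel gripper is mounted at the origin on the work surface. World frame = base frame: x ahead of the robot, y to its left, z up, the work surface at z = 0. Lengths are in m, angles in rad, forces in N, time in s.
With the tool pointing down it reaches from about 0.4 to 0.85 m from the base axis. Payload 4.4 kg.
Tool frame: the origin (TCP) lies at the very end of the fingers, on their centre line; the grasp point (between the pads) lies 19 mm behind it; z points along the fingers, y is the line along which they close (so a half turn about z gives the same grasp; the last joint's range is limited). The gripper opens to 94 mm and grips with 3 to 60 N. Pads are 16 mm wide; open, the fingers measure 119 mm over their backs; the gripper's body (75 mm by 177 mm) begins 78 mm behind the grasp point.
Start: joints at [1.191, 0.628, 0.038, 1.517, -0.027, 0.996, -0.02], TCP at [0.201, -0.618, 0.205] pointing down, gripper open.
Joint ranges: [-3.06, 3.06], [-0.37, 2.12], [-1.25, 1.32], [0.18, 2.47], [-1.1, 4.24], [0.23, 1.98], [-2.94, 2.94]. Speed limits (rad/s): [2.57, 2.57, 3.14, 3.14, 3.14, 3.14, 3.14].

## Interface

Orientations are given as a unit quaternion [x, y, z, w].
In Python, from bench import manip gives the robot as it stands. The module is installed in compiled form; this text tells all that it offers. Calls block until the motion is done:
- manip.move_pose(position, orientation): joint-space move of the TCP to a pose.
- manip.servo_line(position, rotation=None, max_speed=0.15, force_limit=None): straight line of the TCP; rotation=None keeps the orientation; max_speed is the mean speed in m/s. With force_limit (N) it stops when the force on the tool has changed by that much, and returns True; else False.
- manip.set_joints(angles): joint-space move.
- manip.gripper_to(opening, grip_force=None): opening from 0.0 (shut) to 1.0 (fully open); grip_force is the grip in N (None keeps the last); returns when the fingers have stopped.
- manip.dwell(seconds).
- manip.ik(position, orientation): joint angles nearest the present ones, or None.
- manip.sense(): the state.
- manip.read_camera(name): name is "scene" or "top"; returns a dict with "frame" (420x560x3 uint8, red, green, blue), "z_map" (420x560 float32, m along the optical axis (not along the pixel's ray), 0 where there is no reading), "K" (3x3 intrinsics, pixels), "D" ([k1, k2, p1, p2, k3] as OpenCV has them; the pictures are not rectified), "pose" (4x4, takes a point from camera to world coordinates). Camera axes: x right, y up, looking along -z (the intrinsics and any distortion apply to the point x, -y, -z); pixel columns grow to the right and rows downward; lengths in m; the calibration is good to about 2 mm. A picture is of the moment at which its call begins.
A pose or a line that the arm cannot do raises manip.PlanningError and nothing moves.
- manip.finish_job(): hands the job in; it is judged then, once.
The state is a dict: "time": time; "joint_pos": joint angles; "qd": joint speeds; "joint_efforts": joint torques, N m; "tool_pos": TCP position; "tool_rot": TCP orientation; "ft_force": force on the tool from outside, world axes, zero at the start; "wrist_torque": the same for the moment, N m; "width": opening from 0.0 (shut) to 1.0 (fully open); "gripper_force": force on a finger pad.
Only numpy, scipy, OpenCV 4.12 (cv2) and the standard library are available. Lean on these libraries where they do the work, as an engineer would, in place of code of your own. Each camera call takes 0.05 s, during which the arm holds its last target. There are 200 camera calls.

## Task

Make up the two kits for the afternoon's workshop. The printing kit is the long tray: lay the hand roller in its long compartment and stand the large paint bottle upright in its short compartment; the mounting kit is the short tray: put the large paste jar, upright, and the roll of tape, lying flat, each in its own compartment, either way round. Set each thing down on the tray's floor without dropping it, and leave the small bottle and the small jar of the stock standing where they are.

Things in the scene. Friction and masses are not known exactly. Their poses are not given: they have to be found in the camera images.
- long_tray: Low grey plastic tray, fixed, 286 (its x) x 132 mm (y), rim 26 mm high, walls and floor 4 mm. Origin: centre of its underside. A divider as high as the rim makes two compartments, both 124 mm along y: the long one 190 mm along x, centred at x = -44 mm; the short one 84 mm, centred at x = +97 mm (far end). At the table's left or right, x within 15 degrees of straight away from the robot.
- short_tray: Low grey plastic tray, fixed, 180 (its x) x 132 mm (y), rim 26 mm high, walls and floor 4 mm. Origin: centre of its underside. A divider across the middle makes two equal compartments, 84 mm along x by 124 mm along y, centred at x = -44 and +44 mm. At the other side of the table from the long tray; x roughly away from the robot.
- roller_mid (a point): Hand roller (brayer), lying, 162 mm long, 0.15 kg: black rubber roll (diameter 44, 64 mm wide) in a wire yoke 82 mm wide, pale wooden handle. Point: the grip on the handle's axis near the balance point, 22 mm up; handle 24 mm thick from x = +9 to -21 mm. x points along the handle to the roll (its axis at +63, front +85 mm; yoke crossbar +30; butt -77); z up. A stud under the butt keeps it level.
- large_bottle_mid (a point): Large paint bottle, standing: white opaque plastic with paper label, round, 58 mm diameter, 120 mm high with its black spout cap, 0.28 kg. The straight barrel reaches up to 84 mm from its foot; cap and spout above. Listed point: its centre, half-way up, on its axis; z points up along the axis.
- large_jar_mid (a point): Large paste jar, standing: white round jar, 62 mm diameter, 66 mm high with its flat steel screw lid (60 mm diameter, from 46 mm up), 0.26 kg. Listed point: its centre, half-way up, on its axis; z points up along the axis.
- tape_mid (a point): Roll of wide tan paper tape lying flat: ring of 58 mm outer and 38 mm inner diameter, 48 mm high, 0.09 kg. Listed point: its centre, half-way up, on its axis; z points up along the axis.
- small_bottle_mid (a point): Small paint bottle, same make as the large one: 40 mm diameter, 84 mm high. Not for these kits: it stays where it stands. Listed point: its centre, half-way up, on its axis; z points up along the axis.
- small_jar_mid (a point): Small paste jar, same make as the large one: 42 mm diameter, 42 mm high. Not for these kits: it stays where it stands. Listed point: its centre, half-way up, on its axis; z points up along the axis.
Not all that is in view belongs to the job. What is shaped like the part that bears roller_mid but blue or orange is not meant.

How it is judged:
At the end, for the whole second after the job is handed in: Roller level in the long tray's long compartment (32 mm lengthwise, 0.5 rad, of centred), large bottle upright in its short one; large jar upright and tape flat in the short tray's two (18 mm lengthwise, 0.1 rad); all on the tray floor, still; small bottle and jar within 25 mm of their start (x of roller_mid in the frame of long_tray between -0.076 and -0.012 m and y of roller_mid in the frame of long_tray between -0.048 and 0.048 m and z of roller_mid in the frame of long_tray between 0.022 and 0.031 m and angle between roller_mid's own z axis and vertical below 0.12 rad and linear speed of each of roller, large_bottle, large_jar, tape below 0.02 m/s and angular speed of each of roller, large_bottle, large_jar, tape below 0.2 rad/s and angle between the x axis of roller and the x axis of long_tray, either way round below 0.5 rad and x of large_bottle_mid in the frame of long_tray between 0.079 and 0.115 m and y of large_bottle_mid in the frame of long_tray between -0.048 and 0.048 m and z of large_bottle_mid in the frame of long_tray between 0.06 and 0.069 m and angle between each of large_bottle_mid, large_jar_mid, tape_mid's own z axis and vertical below 0.1 rad and (x of large_jar_mid in the frame of short_tray between -0.062 and -0.026 m or x of large_jar_mid in the frame of short_tray between 0.026 and 0.062 m) and y of large_jar_mid in the frame of short_tray between -0.048 and 0.048 m and z of large_jar_mid in the frame of short_tray between 0.033 and 0.042 m and (x of tape_mid in the frame of short_tray between -0.062 and -0.026 m or x of tape_mid in the frame of short_tray between 0.026 and 0.062 m) and y of tape_mid in the frame of short_tray between -0.048 and 0.048 m and z of tape_mid in the frame of short_tray between 0.024 and 0.033 m and distance of each of small_bottle_mid, small_jar_mid from where it was at the start of the episode below 0.025 m); the robot touches nothing.
It fails at once if the small bottle or the small jar is knocked over or carried off (angle between any of small_bottle_mid, small_jar_mid's own z axis and vertical above 0.5 rad or distance of any of small_bottle_mid, small_jar_mid from where it was at the start of the episode above 0.04 m).
It fails at once if a thing is dropped: it falls freely, out of the fingers, from more than about 2 cm ((linear speed of roller above 0.65 m/s and contact force between the fingers and roller below 0.05 N) or (linear speed of large_bottle above 0.65 m/s and contact force between the fingers and large_bottle below 0.05 N) or (linear speed of large_jar above 0.65 m/s and contact force between the fingers and large_jar below 0.05 N) or (linear speed of tape above 0.65 m/s and contact force between the fingers and tape below 0.05 N)).
It also fails if it takes over 109 s, if anything falls off the work surface, if the arm or the gripper's body presses on something with over 40 N, if the wrist force passes 120 N, or if a joint passes its speed limit or range.

## Working session

There is one attempt and no reset: what is moved stays moved. The work goes in short steps, each a Python script; the robot and the scene stay as the last script left them, time stands still between calls to the robot, and variables do not carry over. Pictures are saved under pics/ and viewed, at most 14 in all, crops included, and the job is handed in when it is done.

```bash
mkdir -p pics; cat > h.py <<'E'
import numpy as np, cv2
from bench import manip
def cam(n): return manip.read_camera(n)
def pts(c):
    """world xyz per pixel from depth map"""
    h,w=c["z_map"].shape
    u,v=np.meshgrid(np.arange(w),np.arange(h))
    p=cv2.undistortPoints(np.stack([u,v],-1).reshape(-1,1,2).astype(np.float64),c["K"],np.array(c["D"],float)).reshape(h,w,2)
    z=c["z_map"].astype(float)
    P=np.stack([p[...,0]*z,-p[...,1]*z,-z],-1)
    T=np.array(c["pose"]); W=P@T[:3,:3].T+T[:3,3]; W[z==0]=np.nan
    return W
E
python3 - <<'E'
from h import *
for n in("scene","top"):
    c=cam(n); cv2.imwrite(f"pics/{n}0.png",c["frame"][...,::-1]); W=pts(c)
    np.savez(f"{n}0.npz",W=W,f=c["frame"],z=c["z_map"],K=c["K"],D=c["D"],T=c["pose"])
    print(n,np.array(c["pose"]).round(3).tolist(),np.array(c["K"]).tolist(),c["D"],(c["z_map"]==0).mean(),np.nanpercentile(W[...,2],[1,10,50,90,99]))
print(manip.sense())
E
```

```text
scene [[0.095, -0.605, 0.79, 1.358], [0.995, 0.041, -0.089, -0.124], [0.021, 0.795, 0.606, 0.793], [0.0, 0.0, 0.0, 1.0]] [[539.3973268689008, 0.0, 268.53200694057233], [0.0, 539.3973268689008, 210.3383943998393], [0.0, 0.0, 1.0]] [-0.20865112  0.          0.          0.          0.        ] 0.004077380952380952 [-0.53935123 -0.16685877 -0.00066017  0.09165037  0.36738864]
top [[0.021, 0.985, -0.169, 0.244], [-1.0, 0.023, 0.011, 0.021], [0.015, 0.168, 0.986, 1.198], [0.0, 0.0, 0.0, 1.0]] [[518.0880498471904, 0.0, 274.7010812736219], [0.0, 518.0880498471904, 209.17616756225496], [0.0, 0.0, 1.0]] [-0.05484054  0.          0.          0.          0.        ] 0.003873299319727891 [-7.54368117e-01 -4.44604845e-03 -4.28328698e-04  4.98930921e-02
  2.03756642e-01]
{'time': 0.1, 'joint_pos': array([ 1.19117998,  0.62923929,  0.0384587 ,  1.51824248, -0.02697413,
        0.99629754, -0.01998167]), 'qd': array([ 0.00172325, -0.00115484,  0.00048083, -0.00168416,  0.00047389,
       -0.00031038, -0.0004928 ]), 'joint_efforts': array([ 4.72447631e-03, -5.50787473e+01,  1.14745215e+00, -1.87115407e+01,
       -5.23197209e-02,  1.91672822e-02,  2.32786726e-05]), 'tool_pos': array([ 0.20048169, -0.61769322,  0.2046638 ]), 'tool_rot': array([ 9.87713109e-01,  1.56275778e-01, -1.52660908e-04, -8.20092698e-04]), 'ft_force': array([-0.08267011,  0.72211808, -0.04383871]), 'wrist_torque': array([-0.01278051,  0.00913534,  0.0139922 ]), 'gripper_force': 0.0, 'width': 1.0015800481787847}
```

View pics/top0.png

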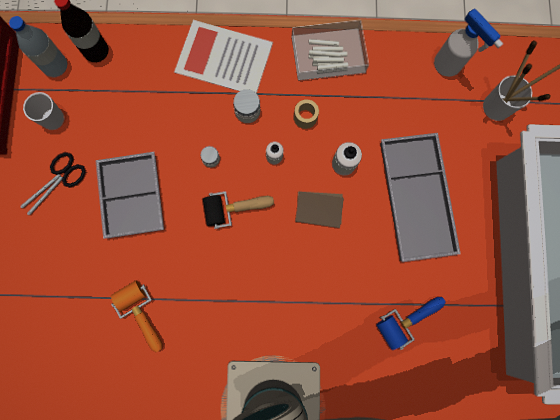

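View pics/scene0.png

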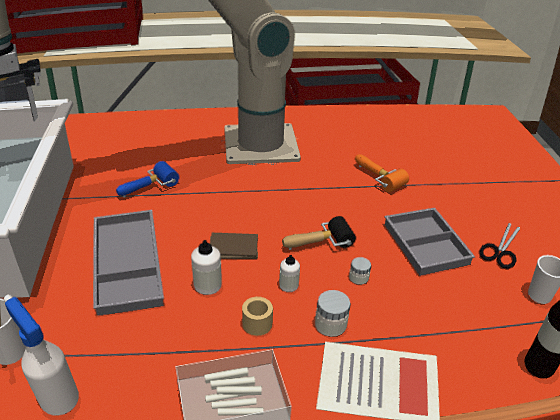

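The top view shows:
- large jar at (247,105), tape (306,112), large bottle (347,157)
- small jar (209,156), small bottle (275,151)
- black roller (215,210) with its handle towards (272,203)
- long tray (420,198), short tray (130,195)

The scene view agrees, and the orange and blue rollers are decoys. Next I'll measure.

```bash
cat > meas.py <<'E'
from h import *
def ray(c,uv,h):
    """pixels -> world points on plane z=h"""
    p=cv2.undistortPoints(np.array(uv,float).reshape(-1,1,2),c["K"],np.array(c["D"],float)).reshape(-1,2)
    T=np.array(c["pose"]); d=np.c_[p[:,0],-p[:,1],-np.ones(len(p))]@T[:3,:3].T; o=T[:3,3]
    return (o+d*((h-o[2])/d[:,2])[:,None])[:,:2]
def nonred(f):
    hsv=cv2.cvtColor(f,cv2.COLOR_RGB2HSV)
    m=~(((hsv[...,0]<12)|(hsv[...,0]>172))&(hsv[...,1]>170)&(hsv[...,2]>60))
    return m
def tray(c,W,roi,h=0.026):
    x0,y0,x1,y1=roi; m=np.zeros(W.shape[:2],np.uint8)
    # rim pixels: cast onto rim plane; outer outline of tray via grey mask
    hsv=cv2.cvtColor(c["frame"],cv2.COLOR_RGB2HSV)
    m[y0:y1,x0:x1]=(hsv[y0:y1,x0:x1,1]<110)*255
    m=cv2.morphologyEx(m,cv2.MORPH_OPEN,np.ones((3,3)))
    cs,_=cv2.findContours(m,cv2.RETR_EXTERNAL,cv2.CHAIN_APPROX_NONE); k=max(cs,key=cv2.contourArea)
    X=ray(c,k.reshape(-1,2),h); r=cv2.minAreaRect((X*1000).astype(np.float32)); return r,k
def cyl(W,xy,zlo,zhi,rad=0.05):
    m=(np.hypot(W[...,0]-xy[0],W[...,1]-xy[1])<rad)&(W[...,2]>zlo)&(W[...,2]<zhi)
    return W[m]
def circ(P):
    (x,y),r=cv2.minEnclosingCircle((P[:,:2]*1000).astype(np.float32)); 
    from scipy.optimize import least_squares
    return x/1000,y/1000,r/1000
E
python3 - <<'E'
from meas import *
def load(n):
    d=np.load(n+"0.npz"); return dict(frame=d["f"],K=d["K"],D=d["D"],pose=d["T"]),d["W"]
ct,Wt=load("top"); cs,Ws=load("scene")
for n,roi in(("short",(85,145,172,247)),("long",(370,125,470,270))):
    r,k=tray(ct,Wt,roi); print(n,r)
    x,y=(np.array(r[0])/1000); 
    q=cyl(Wt,(x,y),-.01,.05,.04); print(' z',np.percentile(q[:,2],[5,50,95]))
for n,uv,top,rs in(("ljar",(247,105),.066,.030),("tape",(306,112),.048,.029),("lbot",(347,157),.12,.029),("sbot",(275,151),.084,.02),("sjar",(209,156),.042,.02)):
    u,v=uv; p=np.nanmedian(Wt[v-2:v+3,u-2:u+3].reshape(-1,3),0); g=ray(ct,[uv],top)[0]
    for nm,W in(("top",Wt),("scn",Ws)):
        q=cyl(W,g,.012,.2,.05)
        zt=np.percentile(q[:,2],98)
        t=q[q[:,2]>zt-.008]
        b=q[(q[:,2]<.08)]
        print(n,nm,g.round(4),'ztop',zt.round(4),len(t),'topmean',t.mean(0).round(4),'enc',np.round(circ(t),4),'body',np.round(circ(b),4))
# roller
g=Wt[203,245]; q=cyl(Wt,g,.008,.06,.13)
hsv=cv2.cvtColor(ct["frame"],cv2.COLOR_RGB2HSV)
f=ct["frame"].astype(int)
sl=np.zeros(f.shape[:2],bool); sl[185:235,195:280]=1
blk=sl&(f.max(2)<60)&(Wt[...,2]>.015); wood=sl&(hsv[...,0]>9)&(hsv[...,0]<25)&(f[...,1]>90)&(Wt[...,2]>.01)
for n,m in(("roll",blk),("wood",wood)):
    P=Wt[m]; c=P[:,:2].mean(0); e,v=np.linalg.eigh(np.cov(P[:,:2].T)); r=cv2.minAreaRect((P[:,:2]*1000).astype(np.float32))
    print(n,m.sum(),P.mean(0).round(4),np.percentile(P[:,2],[5,50,95]).round(4),v[:,1].round(3),r)
    ex=(P[:,:2]-c)@v[:,1]; print(ex.min(),ex.max())
E
```

```text
short ((471.7283935546875, 344.28778076171875), (186.81521606445312, 139.70188903808594), 10.138359069824219)
 z [-0.00086809  0.00344948  0.02420368]
long ((484.9332275390625, -328.46868896484375), (292.17901611328125, 140.8496551513672), 8.636489868164062)
 z [-0.00145171  0.00236794  0.00613961]
ljar top [0.6795 0.0765] ztop 0.0692 488 topmean [0.6888 0.0797 0.0651] enc [0.689  0.0799 0.031 ] body [0.688  0.0797 0.0318]
ljar scn [0.6795 0.0765] ztop 0.0669 662 topmean [0.6944 0.0754 0.0644] enc [0.6926 0.0769 0.0324] body [0.6924 0.0758 0.033 ]
tape top [ 0.6729 -0.0607] ztop 0.0503 266 topmean [ 0.6762 -0.0612  0.0464] enc [ 0.677  -0.0623  0.0298] body [ 0.6772 -0.0612  0.03  ]
tape scn [ 0.6729 -0.0607] ztop 0.0492 407 topmean [ 0.6816 -0.065   0.0463] enc [ 0.6803 -0.0649  0.03  ] body [ 0.6803 -0.0651  0.0301]
lbot top [ 0.5466 -0.1453] ztop 0.1118 80 topmean [ 0.562  -0.1543  0.1083] enc [ 0.5628 -0.1545  0.0129] body [ 0.5633 -0.1538  0.03  ]
lbot scn [ 0.5466 -0.1453] ztop 0.1136 51 topmean [ 0.5696 -0.1583  0.1115] enc [ 0.5682 -0.1582  0.0117] body [ 0.569  -0.1576  0.02
[... 232 characters left out ...]
 [0.5829 0.0085 0.0209]
sjar top [0.5627 0.1613] ztop 0.0446 237 topmean [0.566  0.1618 0.0408] enc [0.5671 0.162  0.021 ] body [0.5665 0.1621 0.0216]
sjar scn [0.5627 0.1613] ztop 0.0439 239 topmean [0.5717 0.1581 0.0408] enc [0.5699 0.1587 0.022 ] body [0.5705 0.1587 0.0225]
roll 526 [0.4374 0.147  0.0376] [0.0268 0.0389 0.0442] [-0.984 -0.176] ((440.3212890625, 148.3104705810547), (68.0389633178711, 41.09488296508789), 11.3665132522583)
-0.03725830819409475 0.030977519821455374
wood 406 [0.4558 0.0635 0.0311] [0.0257 0.0312 0.036 ] [-0.189  0.982] ((454.07379150390625, 66.73673248291016), (41.80507278442383, 106.37891387939453), 1.3116443157196045)
-0.05161987815190558 0.05676503399665332
```

Both cameras agree to about 4 mm, and heights and sizes match what's listed, so I average the two. I'll start with the roller.

```bash
cat > act.py <<'E'
import numpy as np
from scipy.spatial.transform import Rotation as R
from bench import manip
LT=(np.array([.488,-.3335]),np.radians(8.64)); ST=(np.array([.4755,.345]),np.radians(10.14))
def quat(yaw): return (R.from_euler('z',yaw)*R.from_euler('x',np.pi)).as_quat()
def in_tray(t,x,y=0):
    c,a=t; return c+np.array([x*np.cos(a)-y*np.sin(a),x*np.sin(a)+y*np.cos(a)])
def P(xy,z): return [float(xy[0]),float(xy[1]),float(z)]
def pick(xy,yaw,z,width,zup=.24,force=25,open_=1.0):
    manip.gripper_to(open_); manip.move_pose(P(xy,zup),quat(yaw))
    if manip.servo_line(P(xy,z),max_speed=.15,force_limit=15): print("HIT on descent",manip.sense()["tool_pos"])
    manip.gripper_to(0.0,grip_force=force); s=manip.sense()
    print("grip mm",s["width"]*94,"want",width*1000,"F",s["gripper_force"],"z",s["tool_pos"][2])
    if abs(s["width"]*.094-width)>.006: return False
    manip.servo_line(P(xy,zup),max_speed=.15); print("up mm",manip.sense()["width"]*94,"ft",manip.sense()["ft_force"].round(2)); return True
def place(xy,yaw,z,open_,zup=.24):
    manip.move_pose(P(xy,zup),quat(yaw))
    manip.servo_line(P(xy,z+.015),max_speed=.15); manip.dwell(.2)
    h=manip.servo_line(P(xy,z-.002),max_speed=.02,force_limit=4)
    print("down",h,manip.sense()["tool_pos"].round(4),"want z",z)
    manip.gripper_to(open_); manip.dwell(.3)
    manip.servo_line(P(xy,zup),max_speed=.15); print("t",manip.sense()["time"])
E
python3 - <<'E'
from act import *
a=np.radians(100.5); d=np.array([np.cos(a),np.sin(a)]); g=np.array([.454,.0855])-.004*d
for s in(0,np.pi):
    for xy,y in((g,a-s),(in_tray(LT,-.048),LT[1])):
        q=manip.ik(P(xy,.24),quat(y)); print(s,None if q is None else q.round(2))
# s=pi: roll ends up toward the robot; s=0: roll away
q0=manip.ik(P(g,.24),quat(a)); 
s=0 if q0 is not None and abs(q0[6])<2.7 else np.pi
m=-.048-.004 if s==0 else -.040+.004
print("s",s)
if pick(g,a-s,.005,.024,open_=.8): place(in_tray(LT,m),LT[1],.009,.6)
E
```

```text
0 [ 0.19  0.36 -0.58  1.96  0.25  0.89 -0.33]
0 [ 0.56  0.46  0.07  1.74 -0.04  0.95 -0.77]
3.141592653589793 [-0.99  0.54  1.15  1.99 -0.59  1.   -2.51]
3.141592653589793 [ 0.56  0.46  0.07  1.74 -0.04  0.95 -0.77]
s 0
grip mm 23.003730856273453 want 24.0 F 24.9077045917511 z 0.004959885843942583
up mm 22.69006567769299 ft [-0.58 -0.38 -1.94]
down True [ 0.4364 -0.3412  0.009 ] want z 0.009
t 14.2917
```

```bash
python3 - <<'E'
from act import *
if pick((.566,-.156),LT[1],.041,.058,zup=.26): place(in_tray(LT,.097),LT[1],.045,.85,zup=.26)
E
python3 - <<'E'
from meas import *
c=cam("top"); cv2.imwrite("pics/top1.png",c["frame"][...,::-1])
c=cam("scene"); cv2.imwrite("pics/scene1.png",c["frame"][...,::-1])
E
```

```text
grip mm 57.489594664767395 want 58.0 F 24.9993823596742 z 0.04110993196822395
up mm 57.518513758091906 ft [ 0.23  0.17 -1.47]
down True [ 0.5837 -0.3188  0.045 ] want z 0.045
t 25.3583
```

View pics/scene1.png

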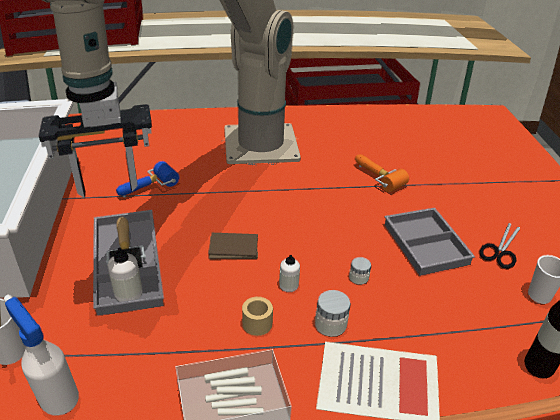

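The scene view shows the bottle standing in the short compartment near (124,275), with the roller behind it near (124,240). The jar and tape come next.

```bash
python3 - <<'E'
from act import *
ok=pick((.691,.078),ST[1],.012,.062)
if ok:
    place(in_tray(ST,.044),ST[1],.016,.85)
    if pick((.6785,-.063),ST[1],.010,.058): place(in_tray(ST,-.044),ST[1],.014,.85)
    manip.set_joints([1.191,0.628,0.038,1.517,-0.027,0.996,-0.02])
print(manip.sense()["time"])
E
python3 - <<'E'
from meas import *
for n in("top","scene"):
    c=cam(n); cv2.imwrite(f"pics/{n}2.png",c["frame"][...,::-1]); W=pts(c)
    for k,g,r in(("lbot",(.584,-.319),.045),("ljar",(.519,.353),.045),("tape",(.432,.337),.045),("sbot",(.5795,.010),.03),("sjar",(.569,.160),.03)):
        q=cyl(W,g,.034,.2,r); print(n,k,len(q),len(q) and (np.round(circ(q),4),q[:,2].max().round(3)))
E
```

```text
grip mm 61.60629822556485 want 62.0 F 25.000171456485987 z 0.012102142028456338
up mm 61.952129606074664 ft [ 0.5  -0.03 -2.44]
down True [0.5186 0.3526 0.0161] want z 0.016
t 37.5083
grip mm 57.143972310841114 want 58.0 F 24.78703658678569 z 0.010041552830794727
up mm 57.06958062578501 ft [-0.45 -0.12 -0.92]
down True [0.432  0.3371 0.0139] want z 0.014
t 50.3167
53.75
top lbot 689 (array([ 0.5805, -0.3154,  0.0297]), np.float64(0.126))
top ljar 708 (array([0.5169, 0.3537, 0.0323]), np.float64(0.075))
top tape 379 (array([0.4301, 0.3381, 0.0298]), np.float64(0.057))
top sbot 273 (array([0.5765, 0.0117, 0.0202]), np.float64(0.084))
top sjar 246 (array([0.567 , 0.1628, 0.0214]), np.float64(0.047))
scene lbot 1085 (array([ 0.5869, -0.3178,  0.0294]), np.float64(0.124))
scene ljar 715 (array([0.5212, 0.3529, 0.0339]), np.float64(0.075))
scene tape 378 (array([0.4351, 0.3359, 0.0324]), np.float64(0.054))
scene sbot 398 (array([0.5826, 0.0079, 0.0202]), np.float64(0.084))
scene sjar 245 (array([0.5701, 0.1583, 0.0223]), np.float64(0.044))
```

View pics/top2.png

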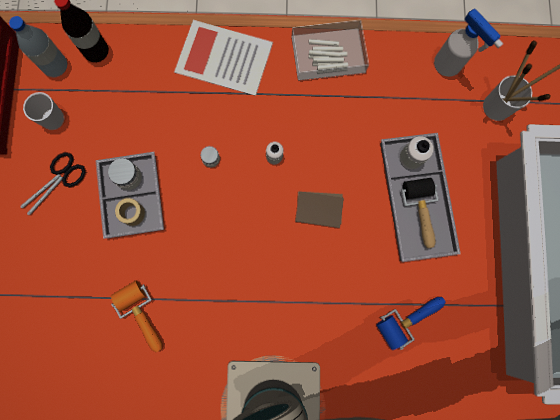

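View pics/scene2.png

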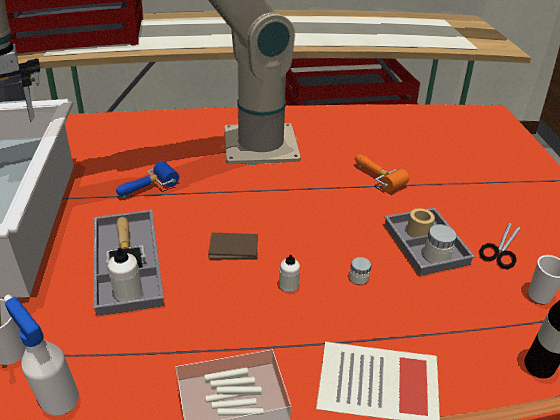

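In the top view the jar (122,171) and tape (129,211) sit in the short tray, and the bottle (419,150) and roller (422,205) in the long tray. The small ones haven't moved. The roll is close to the divider, so I'll check the roller's pose.

```bash
python3 - <<'E'
from meas import *
from act import LT
c=cam("top"); W=pts(c); f=c["frame"].astype(int); hsv=cv2.cvtColor(c["frame"],cv2.COLOR_RGB2HSV)
sl=np.zeros(f.shape[:2],bool); sl[170:255,395:445]=1
a=LT[1]; Rm=np.array([[np.cos(a),np.sin(a)],[-np.sin(a),np.cos(a)]])
for n,m in(("roll",sl&(f.max(2)<50)&(W[...,2]>.03)),("wood",sl&(hsv[...,0]>9)&(hsv[...,0]<25)&(f[...,1]>90)&(W[...,2]>.02))):
    X=W[m]; t=(X[:,:2]+[.0025,-.002]-LT[0])@Rm.T
    e,v=np.linalg.eigh(np.cov(t.T))
    print(n,m.sum(),t.mean(0).round(4),np.percentile(t[:,0],[1,99]).round(4),np.percentile(t[:,1],[1,99]).round(4),v[:,1].round(3),np.percentile(X[:,2],[50,95,99]).round(4))
    k=np.polyfit(t[:,0],X[:,2],1); print(k.round(3))
E
```

```text
roll 492 [0.0151 0.004 ] [-0.0041  0.0364] [-0.0287  0.0337] [-0.025  1.   ] [0.043  0.0484 0.0501]
[0.093 0.041]
wood 386 [-0.071   0.0011] [-0.1198 -0.0147] [-0.0112  0.0104] [-1.   -0.02] [0.0349 0.0394 0.0416]
[-0.039  0.032]
```

```bash
python3 -c "
from bench import manip
print(manip.finish_job())"
```

```text
the job is handed in; nothing more can be done
None
```

Both kits are made up and handed in at about 54 s: the roller and large bottle are in the long tray, the large jar and tape in the short tray, and the small bottle and jar stand where they were. The final camera check showed everything within tolerance, but the hand-in gave no verdict.

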